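# Kit four power components into their nests

## Robot

A 6-joint arm with a two-finger parallel gripper is mounted at the origin on the work surface. World frame = base frame: x ahead of the robot, y to its left, z up, the work surface at z = 0. Lengths are in m, angles in degrees, forces in N, time in s.
With the tool pointing down it reaches from about 0.375 to 0.9 m from the base axis. Payload 3.1 kg.
Tool frame: the origin (TCP) lies on the centre line of the jaws, within the pads' length; the fingertips stand 8 mm ahead of it and the grasp point (between the pads) lies 11 mm behind it; z points along the fingers, y is the line along which they close (so a half turn about z gives the same grasp; the last joint's range is limited). The gripper opens to 87 mm and grips with 3 to 60 N. Pads are 19 mm wide; open, the fingers measure 117 mm over their backs; the gripper's body (75 mm by 190 mm) begins 51 mm behind the grasp point.
Start: joints at [-77.55, 30.224, 82.088, -0, 67.689, -10.227], TCP at [0.241, -0.577, 0.231] pointing down, gripper open.
Joint ranges: [-176.69, 176.69], [-43.24, 126.21], [12.49, 139.97], [-82, 262], [0, 151.66], [-163.58, 163.58]. Speed limits (degrees/s): [159.86, 159.86, 180, 180, 180, 180].

## Interface

Orientations are given as a 3x3 rotation matrix whose columns are the frame's x, y, z axes.
In Python, from rig import * gives the robot as it stands.
- The arm moves only by the tool step_arm, never from a script. Its argument "targets" is a list of rows, each a list of 5 numbers: the opening, from -1 (shut) to 1 (fully open), then the shift along the world's x, y, z normalised to -1 to 1, where 1 is 0.25 m, then the turn about the world's z normalised to -1 to 1, where 1 is 180 degrees. In form: [[fingers, x, y, z, turn], ...]. A call has 1 to 20 rows; each row is the pose to reach, as a shift and turn from the pose commanded when the call began, turning the shorter way round; what a row does not reach only later rows make up. A row lasts 1/10 s, in which the tool goes at most 50 mm and 8.59 degrees, less where a joint would pass 70% of its speed; a pose out of reach is approached as far as the arm can. A call with a number of a shift or a turn outside -1 to 1 is refused whole. A call with a gripper value outside its range is refused whole. The fingers move at their own pace and stop on an object; the grip force is fixed at half the most. Time passes only in rows, so rows that repeat a pose let the fingers close. It gives the time, the measured TCP pose, the force, the opening and the grip force at its end, in the units of the state.
- read_state(): the state, without advancing time (a new reading comes with each control period).
- capture(name): name is "scene" or "top"; returns a dict with "color" (384x512x3 uint8, red, green, blue), "mtx" (3x3 intrinsics, pixels), "pose" (4x4, takes a point from camera to world coordinates). Camera axes: x right, y down, z forward; pixel columns grow to the right and rows downward; lengths in m; the calibration is good to about 2 mm. A picture is of the moment at which its call begins. There is no depth.
- hand_in(): hands the job in; it is judged then, once.
The state is a dict: "time_s": time; "joint_positions": joint angles; "qvel": joint speeds; "tau": joint torques, N m; "position": TCP position; "tcp_rot": TCP orientation; "force": force on the tool from outside, world axes, zero at the start; "moment": the same for the moment, N m; "opening": opening from 0.0 (shut) to 1.0 (fully open); "grasp_force": force on a finger pad.
Only numpy, scipy, OpenCV 4.12 (cv2) and the standard library are available. Lean on these libraries where they do the work, as an engineer would, in place of code of your own. Each camera call takes 0.05 s, during which the arm holds its last target. There are 200 camera calls.

## Task

Kit the parts for the next power board: put the large capacitor, the small capacitor, the square transformer and the finned heat sink each into the nest whose rimmed pocket matches its footprint, upright on the pocket floor, about centred and, for the transformer and the heat sink, with their sides parallel to the pocket's. Set each part down rather than dropping it, and leave the flux jar and the solder reel alone.

Things in the scene. Friction and masses are not known exactly. Their poses are not given: they have to be found in the camera images.
- big_can: Large electrolytic capacitor: upright blue can with a silver top, 50 mm diameter, 58 mm high, about 0.12 kg. Origin: centre of its underside; z up. Stands upright on the bench at the start, anywhere among the nests.
- small_can: Small electrolytic capacitor: upright black can with a silver top, 30 mm diameter, 45 mm high, about 0.04 kg. Origin: centre of its underside; z up. Stands upright on the bench at the start, anywhere among the nests.
- transformer: Square transformer: yellow winding on a black base, with a dark grey core band across its top, 40 x 40 mm in plan, 40 mm high, about 0.15 kg; its sides are its x and y axes and may be gripped across either. Origin: centre of its underside; z up. Stands upright on the bench at the start, anywhere among the nests.
- heatsink: Bare aluminium finned heat sink, 64 mm long (x axis) x 24 mm wide (y axis), 40 mm high, about 0.1 kg; five upright fins run along its length; grip it across its width. Origin: centre of its underside; z up. Stands upright on the bench at the start, anywhere among the nests.
- nest_big_round: Fixed black plate 84 x 84 mm, 4 mm thick, with a pink foam floor (flush with the plate's top, 4 mm above the bench) inside a white raised rim 4 mm wide and 5 mm high (rim top 9 mm above the bench). Pocket: large circle, 66 mm inner diameter, for the large capacitor. Origin: centre of its underside, at bench height, right under the pocket's centre; z up.
- nest_small_round: Fixed black plate 84 x 84 mm, 4 mm thick, with a pink foam floor (flush with the plate's top, 4 mm above the bench) inside a white raised rim 4 mm wide and 5 mm high (rim top 9 mm above the bench). Pocket: small circle, 44 mm inner diameter, for the small capacitor. Origin: centre of its underside, at bench height, right under the pocket's centre; z up.
- nest_square: Fixed black plate 84 x 84 mm, 4 mm thick, with a pink foam floor (flush with the plate's top, 4 mm above the bench) inside a white raised rim 4 mm wide and 5 mm high (rim top 9 mm above the bench). Pocket: square, 55 x 55 mm inside, sides along x and y, for the transformer. Origin: centre of its underside, at bench height, right under the pocket's centre; z up.
- nest_long: Fixed black plate 84 x 84 mm, 4 mm thick, with a pink foam floor (flush with the plate's top, 4 mm above the bench) inside a white raised rim 4 mm wide and 5 mm high (rim top 9 mm above the bench). Pocket: long rectangle, 76 mm (x axis) x 38 mm (y axis) inside, for the heat sink. Origin: centre of its underside, at bench height, right under the pocket's centre; z up.
- flux_jar: Bystander: small amber glass jar with a red cap and a paper label, 42 mm diameter, 55 mm high. Origin: centre of its underside. To be left alone.
- solder_reel: Bystander: reel of solder lying flat, orange flanges 52 mm diameter, 36 mm high, standing on one flange. Origin: centre of its underside. To be left alone.
Things that resemble listed ones, but are neither listed nor needed, are in the scene too. What is shaped like the nest_long but green or red is not meant.

How it is judged (in metres and radians):
At the end, for the whole second after the job is handed in: Each part stands upright (0.12 rad), at rest, in its matching nest, centred within 12 mm, underside under 8 mm above the bench (floor: 4 mm); heat sink parallel to the long pocket and transformer to the square one (any quarter turn), within 0.3 rad (horizontal distance between big_can and nest_big_round below 0.012 m and z of big_can in the frame of nest_big_round below 0.008 m and angle between each of big_can, small_can, transformer, heatsink's own z axis and vertical below 0.12 rad and linear speed of each of big_can, small_can, transformer, heatsink below 0.02 m/s and angular speed of each of big_can, small_can, transformer, heatsink below 0.2 rad/s and horizontal distance between small_can and nest_small_round below 0.012 m and z of small_can in the frame of nest_small_round below 0.008 m and horizontal distance between transformer and nest_square below 0.012 m and z of transformer in the frame of nest_square below 0.008 m and horizontal distance between heatsink and nest_long below 0.012 m and z of heatsink in the frame of nest_long below 0.008 m and angle between the x axis of heatsink and the x axis of nest_long, either way round below 0.3 rad and (angle between the x axis of transformer and the x axis of nest_square, either way round below 0.3 rad or angle between the x axis of transformer and the y axis of nest_square, either way round below 0.3 rad)); the robot touches nothing.
It fails at once if the flux jar (a bystander) is pushed more than 20 mm away or tipped (distance of flux_jar from where it was at the start of the episode above 0.02 m or angle between flux_jar's own z axis and vertical above 0.3 rad).
It fails at once if the solder reel (a bystander) is pushed more than 20 mm away or tipped (distance of solder_reel from where it was at the start of the episode above 0.02 m or angle between solder_reel's own z axis and vertical above 0.3 rad).
It fails at once if a part is dropped: it moves faster than 0.6 m/s with no finger touching it (a fall of about 20 mm) ((linear speed of big_can above 0.6 m/s and contact force between big_can and the fingers below 0.01 N) or (linear speed of small_can above 0.6 m/s and contact force between small_can and the fingers below 0.01 N) or (linear speed of transformer above 0.6 m/s and contact force between transformer and the fingers below 0.01 N) or (linear speed of heatsink above 0.6 m/s and contact force between heatsink and the fingers below 0.01 N)).
It also fails if it takes over 112 s, if anything falls off the work surface, if the arm or the gripper's body presses on something with over 40 N, if the wrist force passes 120 N, or if a joint passes its speed limit or range.

## Working session

There is one attempt and no reset: what is moved stays moved. The work goes in short steps, Python scripts to look and compute and a tool call to move; the robot and the scene stay as the last step left them, time stands still between calls to the robot, and variables do not carry over. Pictures are saved under pics/ and viewed, at most 14 in all, crops included, and the job is handed in when it is done.

Besides the shell and the picture viewer there is one more tool, called after "Emit:" by a JSON object that holds its "name" and its "arguments", one argument or row to a line. step_arm: Moves the arm, as the interface text tells. Scaled input: -1 to 1 covers 0.25 m each way for a shift and 180 degrees each way for a turn. Its arguments: {"type":"object","properties":{"targets":{"type":"array","items":{"type":"array","items":{"type":"number"}}}},"required":["targets"]}

```bash
mkdir -p pics; python3 - <<'E'
from rig import *
import cv2,numpy as np
for n in("top","scene"):
    c=capture(n); cv2.imwrite(f"pics/{n}0.png",cv2.resize(c["color"][:,:,::-1],(800,600),interpolation=cv2.INTER_CUBIC)); np.savez(f"{n}0.npz",**c)
    print(n,c["mtx"],c["pose"].round(4))
s=read_state();print(s["position"],s["tcp_rot"],s["opening"],s["time_s"])
E
```

```text
top [[363.85536757   0.         261.49693263]
 [  0.         363.85536757 189.89049998]
 [  0.           0.           1.        ]] [[ 0.0267 -0.9946  0.1003  0.4374]
 [-0.9995 -0.0281 -0.0132 -0.0101]
 [ 0.0159 -0.0999 -0.9949  0.935 ]
 [ 0.      0.      0.      1.    ]]
scene [[437.06382469   0.         251.34216788]
 [  0.         437.06382469 197.23432865]
 [  0.           0.           1.        ]] [[ 0.6832  0.4185 -0.5984  1.1762]
 [ 0.73   -0.3705  0.5743 -0.6322]
 [ 0.0187 -0.8292 -0.5586  0.6379]
 [ 0.      0.      0.      1.    ]]
[ 0.24084624 -0.57602911  0.22967435] [[ 9.22680356e-01  3.85565529e-01 -4.27371570e-04]
 [ 3.85565617e-01 -9.22678454e-01  1.90403697e-03]
 [ 3.39804485e-04 -1.92159730e-03 -9.99998096e-01]] 0.9997094783239376 0.1
```

View pics/top0.png

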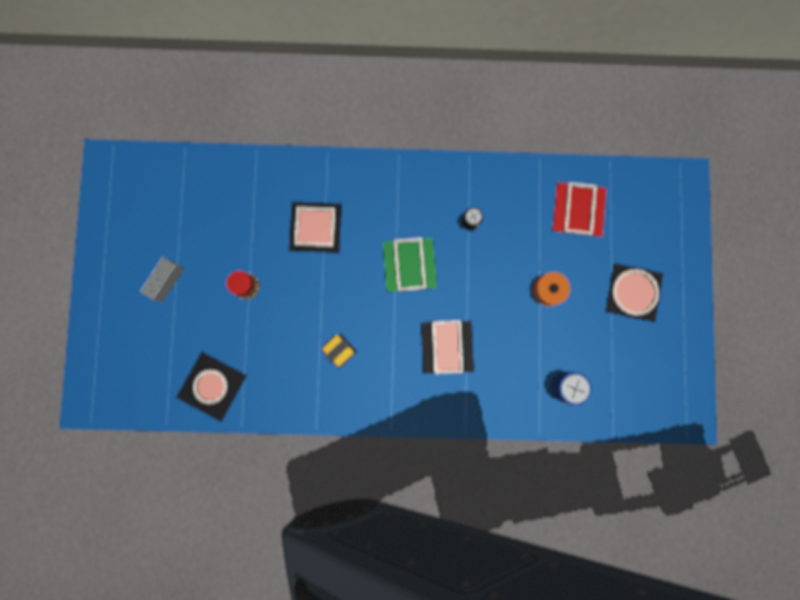

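View pics/scene0.png

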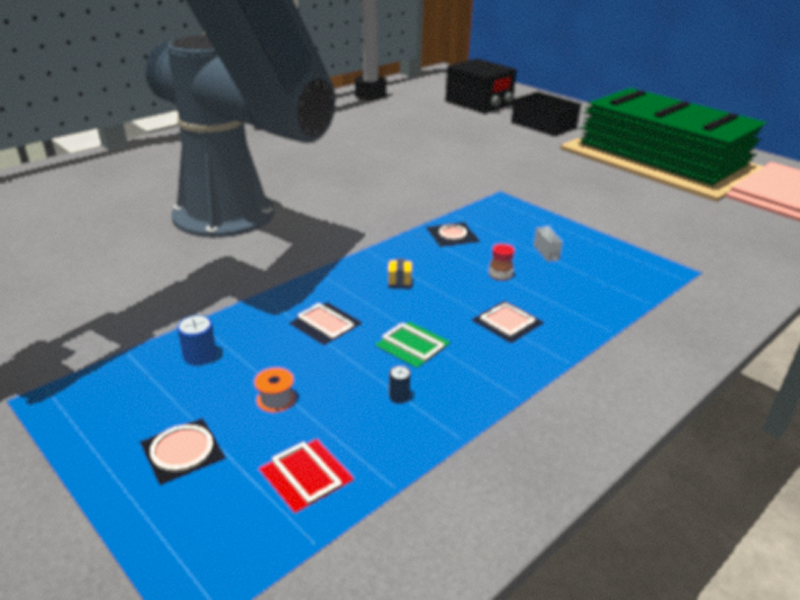

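The top view shows the following, in 800x600 picture pixels:
- **Parts:** big can (575,388), small can (473,217), transformer (339,350) and heat sink (161,279).
- **Nests:** big round (635,292), small round (211,386), square (315,227) and long (447,347).
- **Bystanders and decoys:** jar (240,284), reel (552,288), and the green and red decoys.

The scene view agrees with this. Next I'll measure with colour masks.

```bash
cat > h.py <<'E'
import cv2,numpy as np
def load(n): d=np.load(n); return {k:d[k] for k in d}
def ray(c,px,z):
    px=np.atleast_2d(px).astype(float)
    d=np.c_[px,np.ones(len(px))]@np.linalg.inv(c["mtx"]).T@c["pose"][:3,:3].T
    o=c["pose"][:3,3]; return (o+d*((z-o[2])/d[:,2])[:,None])[:,:2]
def blob(c,mask,uv,r=26):
    "largest contour near uv in mask -> contour pixels"
    m=np.zeros(mask.shape,np.uint8); u,v=map(int,uv)
    m[max(0,v-r):v+r,max(0,u-r):u+r]=mask[max(0,v-r):v+r,max(0,u-r):u+r]*255
    n,l,s,ct=cv2.connectedComponentsWithStats(m)
    k=1+np.argmax(s[1:,4]); return np.argwhere(l==k)[:,::-1].astype(float)
def rect(c,pts,z):
    w=ray(c,pts,z); (cx,cy),(a,b),t=cv2.minAreaRect((w*1000).astype(np.float32))
    if a<b:a,b,t=b,a,t+90
    return w.mean(0).round(4),(round(cx/1000,4),round(cy/1000,4)),round(a,1),round(b,1),round((t+90)%180-90,1)
E
cat > m.py <<'E'
from h import *
c=load("top0.npz"); im=c["color"].astype(int); R,G,B=im[...,0],im[...,1],im[...,2]
hsv=cv2.cvtColor(c["color"],cv2.COLOR_RGB2HSV); k=1/1.5625
pink=(R>G+25)&(R>150)&(B>90); notblue=~((B>R+50)); silver=(hsv[...,1]<60)&(hsv[...,2]>110)
nest=notblue
for n,uv,m,z in[("nbig",(635,292),pink,.004),("nsm",(211,386),pink,.004),("nsq",(315,227),pink,.004),("nlong",(447,347),pink,.004),
 ("plbig",(635,292),nest,.004),("plsm",(211,386),nest,.004),("plsq",(315,227),nest,.004),("pllong",(447,347),nest,.004),
 ("big",(575,388),silver,.058),("small",(473,217),silver,.045),("trafo",(339,350),(R>B+50)&(R>120),.04),("trafo nb",(339,350),notblue,.04),("hs",(161,279),notblue,.04),
 ("jar",(240,284),(R>G+80),.055),("reel",(552,288),(R>B+80),.036)]:
    p=blob(c,m,np.array(uv)*k,30); print(n,len(p),*rect(c,p,z))
t=[]
for uv in[(575,388),(473,217),(339,350),(161,279)]:
    u,v=(np.array(uv)*k).astype(int); t.append(cv2.resize(c["color"][v-18:v+18,u-24:u+24,::-1],(400,300),interpolation=cv2.INTER_NEAREST))
cv2.imwrite("pics/crop0.png",np.vstack([np.hstack(t[:2]),np.hstack(t[2:])]))
E
python3 m.py
```

```text
nbig 509 [ 0.5505 -0.3966] (0.5502, -0.3972) 65.0 62.1 45.5
nsm 246 [0.378  0.2939] (0.3778, 0.2934) 43.4 41.4 -42.5
nsq 452 [0.6446 0.1378] (0.6446, 0.1377) 56.2 54.9 -1.1
nlong 435 [ 0.4519 -0.0867] (0.4521, -0.0868) 75.1 37.5 3.8
plbig 996 [ 0.55   -0.3956] (0.5502, -0.3961) 83.8 83.5 80.6
plsm 1056 [0.378  0.2926] (0.3782, 0.2926) 81.3 80.9 64.1
plsq 960 [0.6437 0.1369] (0.6439, 0.1369) 81.3 80.9 -0.6
pllong 1059 [ 0.4514 -0.0868] (0.4516, -0.0868) 86.8 80.8 3.8
big 247 [ 0.392  -0.2804] (0.3921, -0.2806) 40.5 38.5 -0.0
small 87 [ 0.6603 -0.1216] (0.6597, -0.1219) 26.1 23.8 27.3
trafo 85 [0.4321 0.0786] (0.4319, 0.0787) 32.5 13.9 -43.2
trafo nb 285 [0.4411 0.0868] (0.442, 0.087) 43.3 39.4 46.7
hs 418 [0.5442 0.3683] (0.544, 0.3682) 65.3 39.8 -28.6
jar 182 [0.5409 0.2427] (0.541, 0.2425) 36.6 33.9 47.2
reel 299 [ 0.5486 -0.2509] (0.549, -0.2515) 50.4 47.3 -70.0
```

View pics/crop0.png

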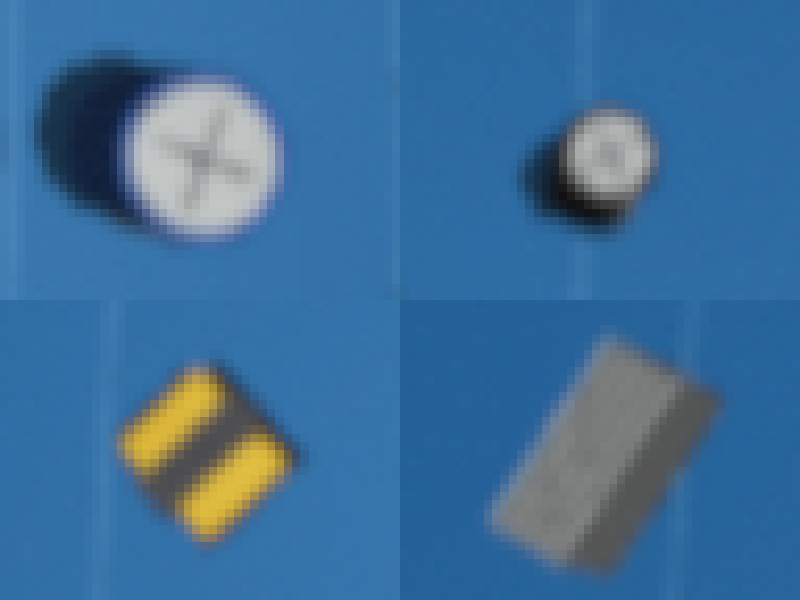

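The crops show clean silver can tops. The transformer has two yellow bars at about 45°, and the heat sink shows a bright top plus a darker side face. I'll refine the last two.

```bash
cat >> m.py <<'E'
print('---')
V=hsv[...,2]; k=1/1.5625
y=(R>B+40)&(R>110); m=np.zeros_like(y); u,v=(np.array((339,350))*k).astype(int); m[v-18:v+18,u-20:u+20]=y[v-18:v+18,u-20:u+20]
print("trafo",*rect(c,np.argwhere(m)[:,::-1],.04))
for th in(110,118,125): p=blob(c,notblue&(V>th)&(hsv[...,1]<70),np.array((161,279))*k); print("hs",th,len(p),*rect(c,p,.04))
s=load("scene0.npz"); hs=cv2.cvtColor(s["color"],cv2.COLOR_RGB2HSV); im=s["color"].astype(int)
for n,uv,m,z in[("big",(196,326),(hs[...,1]<70)&(hs[...,2]>120),.058),("small",(401,373),(hs[...,1]<70)&(hs[...,2]>120),.045),("nbig",(183,447),(im[...,0]>im[...,1]+25)&(im[...,0]>150),.004),("nlong",(326,321),(im[...,0]>im[...,1]+25)&(im[...,0]>150),.004),("nsm",(453,232),(im[...,0]>im[...,1]+25)&(im[...,0]>150),.004),("nsq",(508,319),(im[...,0]>im[...,1]+25)&(im[...,0]>150),.004)]:
    p=blob(s,m,np.array(uv)*k); print(n,len(p),*rect(s,p,z))
E
python3 m.py|sed -n '/---/,$p'; python3 -c "
import numpy as np;d=np.load('top0.npz')['color'];u,v=103,178
print(d[v,u-12:u+16].tolist())"
```

```text
---
trafo [0.4405 0.0864] (0.4408, 0.087) 38.2 34.2 46.9
hs 110 256 [0.5466 0.3742] (0.5473, 0.374) 63.8 26.1 -27.2
hs 118 239 [0.5465 0.375 ] (0.5469, 0.3748) 62.5 23.9 -29.0
hs 125 84 [0.5406 0.3822] (0.546, 0.3761) 59.6 22.4 -28.6
big 349 [ 0.3826 -0.2696] (0.3885, -0.2668) 134.8 46.6 -85.4
small 219 [ 0.6294 -0.0613] (0.6215, -0.0581) 84.1 50.3 6.5
nbig 588 [ 0.5475 -0.3959] (0.5478, -0.3961) 63.7 59.9 48.0
nlong 229 [ 0.4486 -0.0843] (0.4484, -0.0839) 73.4 35.4 4.1
nsm 76 [0.3754 0.2954] (0.374, 0.2964) 42.1 37.7 -46.5
nsq 236 [0.6416 0.1409] (0.6419, 0.1406) 53.4 52.7 -0.3
[[36, 97, 153], [39, 98, 154], [59, 106, 156], [90, 120, 156], [111, 127, 147], [116, 123, 129], [125, 128, 128], [127, 129, 128], [120, 122, 122], [119, 120, 120], [117, 119, 118], [117, 120, 119], [122, 124, 123], [121, 124, 123], [121, 124, 124], [116, 118, 118], [98, 99, 100], [87, 88, 88], [85, 86, 86], [84, 85, 85], [84, 86, 85], [80, 84, 87], [70, 86, 106], [56, 93, 133], [42, 98, 149], [39, 100, 155], [37, 100, 155], [38, 100, 155]]
```

Both views agree to about 3 mm and the sizes match. My estimates, in metres:

| Item | x, y | Angle |
|---|---|---|
| big can | .391, -.280 | – |
| small can | .660, -.122 | – |
| transformer | .4405, .0865 | 47° |
| heat sink | .547, .3745 | -28.5° |
| big round nest | .549, -.3965 | – |
| small round nest | .377, .294 | – |
| square nest | .643, .138 | 0° |
| long nest | .451, -.086 | 4° |

The big can goes first.

Emit:
{"name": "step_arm", "arguments": {
  "targets": [
    [1,0.3,0.5,-0.2,0],
    [1,0.6,1,-0.4,0],
    [1,0.6,1,-0.4,0],
    [1,0.6,1,-0.4,0],
    [1,0.6,1,-0.4,0],
    [1,0.6,1,-0.4,0],
    [1,0.6,1,-0.4,0],
    [1,0.6,1,-0.4,0],
    [1,0.6,1,-0.4,0],
    [1,0.6,1,-0.4,0]
  ]
}}

```text
time_s: 1.1
position: [0.391, -0.3288, 0.1311]
tcp_rot: [[0.923, 0.384, 0.001], [0.384, -0.923, -0.002], [0.0, 0.002, -1.0]]
force: [-0.4, 0.4, -0.4]
opening: 1.001
grasp_force: 0.0
```

Emit:
{"name": "step_arm", "arguments": {
  "targets": [
    [1,0,0.188,0,0],
    [1,0,0.188,0,0],
    [1,0,0.188,-0.1,0],
    [1,0,0.188,-0.2,0],
    [1,0,0.188,-0.3,0],
    [1,0,0.188,-0.36,0],
    [1,0,0.188,-0.42,0],
    [1,0,0.188,-0.42,0],
    [1,0,0.188,-0.42,0],
    [-1,0,0.188,-0.42,0],
    [-1,0,0.188,-0.42,0],
    [-1,0,0.188,-0.42,0],
    [-1,0,0.188,-0.42,0],
    [-1,0,0.188,-0.42,0],
    [-1,0,0.188,-0.42,0],
    [-1,0,0.188,-0.42,0],
    [-1,0,0.188,-0.42,0],
    [-1,0,0.188,-0.42,0]
  ]
}}

```text
time_s: 2.9
position: [0.3914, -0.28, 0.0258]
tcp_rot: [[0.923, 0.386, 0.001], [0.386, -0.923, -0.001], [0.0, 0.001, -1.0]]
force: [0.5, 0.1, 3.8]
opening: 0.568
grasp_force: 30.0
```

Emit:
{"name": "step_arm", "arguments": {
  "targets": [
    [-1,0,0,0.1,0],
    [-1,0,0,0.2,0],
    [-1,0,0,0.28,0],
    [-1,0.08,-0.06,0.28,0],
    [-1,0.2,-0.148,0.28,0],
    [-1,0.32,-0.236,0.28,0],
    [-1,0.44,-0.325,0.28,0],
    [-1,0.55,-0.405,0.28,0],
    [-1,0.632,-0.466,0.28,0],
    [-1,0.632,-0.466,0.28,0],
    [-1,0.632,-0.466,0.28,0]
  ]
}}

```text
time_s: 4.0
position: [0.5479, -0.395, 0.0941]
tcp_rot: [[0.923, 0.386, -0.003], [0.386, -0.923, 0.003], [-0.002, -0.004, -1.0]]
force: [0.3, 0.6, -1.6]
opening: 0.57
grasp_force: 30.0
```

```bash
cat > look.py <<'E'
import sys
from rig import *
from h import *
c=capture("top");s=capture("scene");n=sys.argv[1];np.savez(f"top{n}.npz",**c);np.savez(f"scene{n}.npz",**s)
h=cv2.hconcat([c["color"],s["color"]])
if len(sys.argv)>2:
    o=[]
    for im,a in((c,2),(s,4)):
        u,v=int(float(sys.argv[a])/1.5625),int(float(sys.argv[a+1])/1.5625); u=min(max(u,50),461);v=min(max(v,60),323)
        o.append(cv2.resize(im["color"][v-60:v+60,u-50:u+50,::-1],(400,480),interpolation=cv2.INTER_CUBIC))
    cv2.imwrite(f"pics/l{n}.png",np.hstack(o))
E
python3 look.py 1 635 292 183 447
```

```text
(no output)
```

View pics/l1.png

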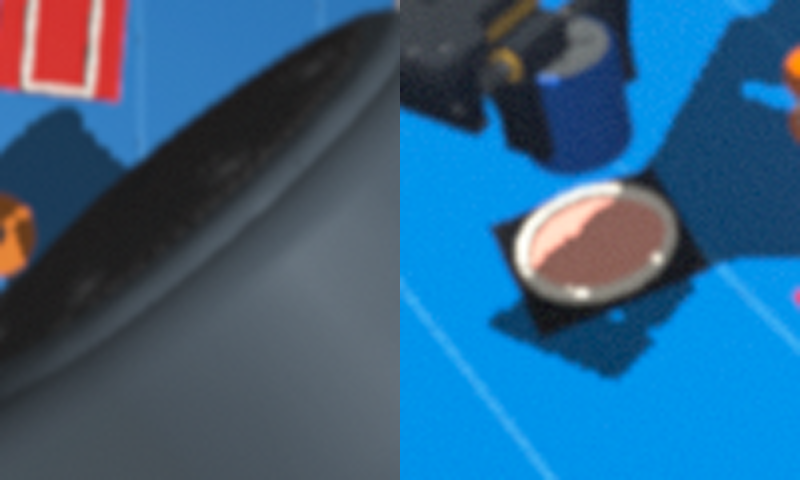

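The scene view shows the can held upright above the nest (the arm blocks the top view). I'll lower it slowly, release and rise.

Emit:
{"name": "step_arm", "arguments": {
  "targets": [
    [-1,0,0,-0.08,0],
    [-1,0,0,-0.15,0],
    [-1,0,0,-0.2,0],
    [-1,0,0,-0.23,0],
    [-1,0,0,-0.25,0],
    [-1,0,0,-0.26,0],
    [-1,0,0,-0.264,0],
    [-1,0,0,-0.264,0],
    [-1,0,0,-0.264,0]
  ]
}}

```text
time_s: 5.0
position: [0.5493, -0.3965, 0.0301]
tcp_rot: [[0.923, 0.386, 0.001], [0.386, -0.923, -0.001], [0.0, 0.001, -1.0]]
force: [0.5, 0.4, -1.5]
opening: 0.565
grasp_force: 30.0
```

Emit:
{"name": "step_arm", "arguments": {
  "targets": [
    [1,0,0,0,0],
    [1,0,0,0,0],
    [1,0,0,0,0],
    [1,0,0,0,0],
    [1,0,0,0,0],
    [1,0,0,0.1,0],
    [1,0,0,0.2,0],
    [1,0,0,0.3,0],
    [1,0,0,0.4,0],
    [1,0,0,0.4,0]
  ]
}}

```text
time_s: 6.0
position: [0.5511, -0.3981, 0.1338]
tcp_rot: [[0.923, 0.386, 0.006], [0.386, -0.923, -0.006], [0.003, 0.008, -1.0]]
force: [-0.2, -0.5, 1.1]
opening: 1.0
grasp_force: 0.0
```

Emit:
{"name": "step_arm", "arguments": {
  "targets": [
    [1,0.15,0.3,0,0],
    [1,0.3,0.7,0,0],
    [1,0.444,1,0,0],
    [1,0.444,1,0,0],
    [1,0.444,1,0,0],
    [1,0.444,1,0,0],
    [1,0.444,1,0,0],
    [1,0.444,1,0,0],
    [1,0.444,1,0,0]
  ]
}}

```text
time_s: 6.9
position: [0.6593, -0.1473, 0.1289]
tcp_rot: [[0.923, 0.385, -0.001], [0.385, -0.923, -0.0], [-0.001, -0.0, -1.0]]
force: [0.2, 0.2, 0.0]
opening: 1.0
grasp_force: 0.0
```

Emit:
{"name": "step_arm", "arguments": {
  "targets": [
    [1,0,0.099,0,0],
    [1,0,0.099,0,0],
    [1,0,0.099,-0.1,0],
    [1,0,0.099,-0.2,0],
    [1,0,0.099,-0.3,0],
    [1,0,0.099,-0.38,0],
    [1,0,0.099,-0.432,0],
    [1,0,0.099,-0.432,0],
    [1,0,0.099,-0.432,0],
    [-1,0,0.099,-0.432,0],
    [-1,0,0.099,-0.432,0],
    [-1,0,0.099,-0.432,0],
    [-1,0,0.099,-0.432,0],
    [-1,0,0.099,-0.432,0],
    [-1,0,0.099,-0.432,0],
    [-1,0,0.099,-0.432,0],
    [-1,0,0.099,-0.432,0],
    [-1,0,0.099,-0.432,0],
    [-1,0,0.099,-0.432,0]
  ]
}}

```text
time_s: 8.8
position: [0.66, -0.1214, 0.0215]
tcp_rot: [[0.923, 0.386, -0.0], [0.386, -0.923, -0.0], [-0.0, 0.0, -1.0]]
force: [0.5, 0.0, -0.0]
opening: 0.334
grasp_force: 30.0
```

```bash
python3 look.py 2 635 292 183 430
```

```text
(no output)
```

View pics/l2.png

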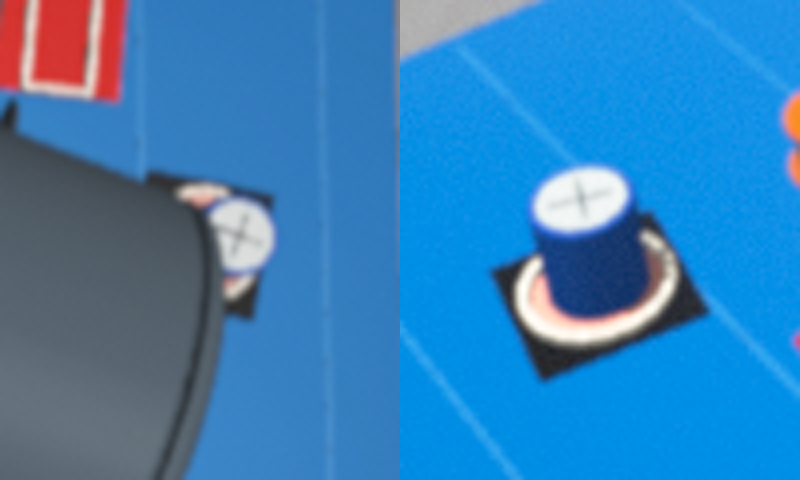

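The big can stands in its pocket, and the small can is gripped (29 mm). Now carrying it to the small round nest.

Emit:
{"name": "step_arm", "arguments": {
  "targets": [
    [-1,0,0,0.1,0],
    [-1,0,0,0.22,0],
    [-1,0,0,0.34,0],
    [-1,0,0,0.4,0],
    [-1,-0.04,0.06,0.4,0],
    [-1,-0.12,0.18,0.4,0],
    [-1,-0.22,0.32,0.4,0],
    [-1,-0.32,0.47,0.4,0],
    [-1,-0.42,0.62,0.4,0],
    [-1,-0.51,0.75,0.4,0],
    [-1,-0.566,0.831,0.4,0]
  ]
}}

```text
time_s: 10.0
position: [0.5153, 0.0886, 0.121]
tcp_rot: [[0.922, 0.387, -0.004], [0.387, -0.922, 0.001], [-0.003, -0.002, -1.0]]
force: [-0.5, -0.6, -1.8]
opening: 0.339
grasp_force: 30.0
```

Emit:
{"name": "step_arm", "arguments": {
  "targets": [
    [-1,-0.07,0.1,0,0],
    [-1,-0.17,0.25,0,0],
    [-1,-0.27,0.4,0,0],
    [-1,-0.37,0.55,0,0],
    [-1,-0.46,0.68,0,0],
    [-1,-0.53,0.78,0,0],
    [-1,-0.566,0.831,0,0],
    [-1,-0.566,0.831,0,0],
    [-1,-0.566,0.831,0,0],
    [-1,-0.566,0.831,-0.1,0],
    [-1,-0.566,0.831,-0.18,0],
    [-1,-0.566,0.831,-0.24,0],
    [-1,-0.566,0.831,-0.24,0],
    [-1,-0.566,0.831,-0.24,0]
  ]
}}

```text
time_s: 11.4
position: [0.3778, 0.2933, 0.0615]
tcp_rot: [[0.923, 0.384, -0.0], [0.384, -0.923, -0.0], [-0.0, 0.0, -1.0]]
force: [-0.0, -0.3, -1.0]
opening: 0.34
grasp_force: 30.0
```

```bash
python3 look.py 3 211 386 453 232
```

```text
(no output)
```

View pics/l3.png

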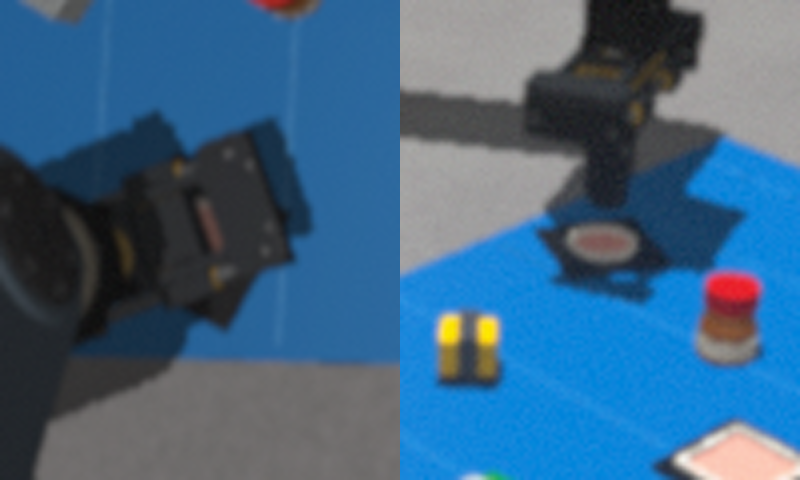

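The gripper is over the small round nest. Setting the small can down.

Emit:
{"name": "step_arm", "arguments": {
  "targets": [
    [-1,0,0,-0.06,0],
    [-1,0,0,-0.1,0],
    [-1,0,0,-0.125,0],
    [-1,0,0,-0.138,0],
    [-1,0,0,-0.144,0],
    [-1,0,0,-0.144,0],
    [-1,0,0,-0.144,0]
  ]
}}

```text
time_s: 12.2
position: [0.3771, 0.2942, 0.0258]
tcp_rot: [[0.923, 0.386, 0.0], [0.386, -0.923, 0.0], [0.0, -0.0, -1.0]]
force: [-0.4, -0.4, -1.0]
opening: 0.336
grasp_force: 30.0
```

Emit:
{"name": "step_arm", "arguments": {
  "targets": [
    [0.2,0,0,0,0],
    [0.2,0,0,0,0],
    [0.2,0,0,0,0],
    [0.2,0,0,0,0],
    [0.2,0,0,0,0],
    [0.2,0,0,0.1,0],
    [0.2,0,0,0.2,0],
    [0.2,0,0,0.3,0],
    [0.2,0,0,0.384,0],
    [0.2,0,0,0.384,0]
  ]
}}

```text
time_s: 13.2
position: [0.3786, 0.2949, 0.1239]
tcp_rot: [[0.923, 0.386, 0.005], [0.386, -0.923, 0.003], [0.006, -0.0, -1.0]]
force: [0.1, -0.7, 0.9]
opening: 0.598
grasp_force: 0.0
```

Emit:
{"name": "step_arm", "arguments": {
  "targets": [
    [1,0.08,-0.3,0,0.04],
    [1,0.17,-0.6,0,0.08],
    [1,0.254,-0.83,0,0.134],
    [1,0.254,-0.83,0,0.134],
    [1,0.254,-0.83,0,0.134],
    [1,0.254,-0.83,0,0.134],
    [1,0.254,-0.83,0,0.134],
    [1,0.254,-0.83,-0.1,0.134],
    [1,0.254,-0.83,-0.2,0.134],
    [1,0.254,-0.83,-0.3,0.134],
    [1,0.254,-0.83,-0.36,0.134],
    [1,0.254,-0.83,-0.4,0.134],
    [1,0.254,-0.83,-0.4,0.134],
    [1,0.254,-0.83,-0.4,0.134]
  ]
}}

```text
time_s: 14.6
position: [0.4402, 0.0873, 0.0216]
tcp_rot: [[0.684, 0.73, -0.0], [0.73, -0.684, 0.0], [-0.0, -0.0, -1.0]]
force: [0.6, 0.5, -0.2]
opening: 1.004
grasp_force: 0.0
```

```bash
python3 look.py 4 211 386 400 273
```

```text
(no output)
```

View pics/l4.png

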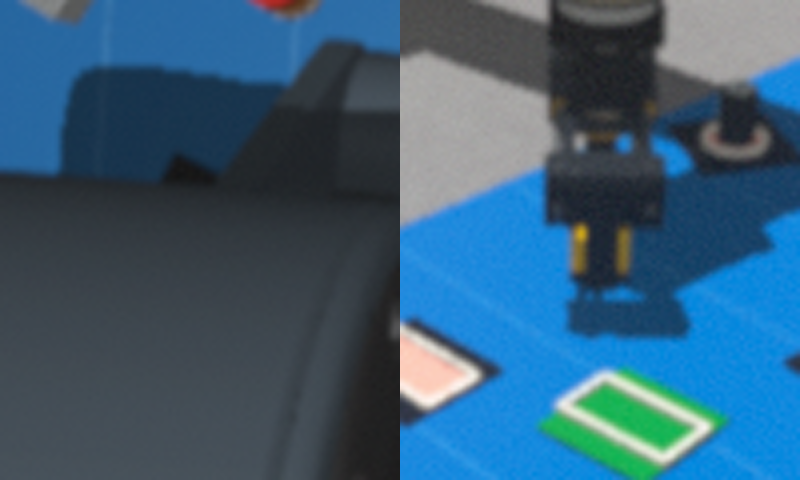

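The small can stands in its nest, and the jaws straddle the transformer. Closing and carrying it.

Emit:
{"name": "step_arm", "arguments": {
  "targets": [
    [-1,0,0,0,0],
    [-1,0,0,0,0],
    [-1,0,0,0,0],
    [-1,0,0,0,0],
    [-1,0,0,0,0],
    [-1,0,0,0,0],
    [-1,0,0,0,0],
    [-1,0,0,0,0],
    [-1,0,0,0.08,0],
    [-1,0,0,0.18,0],
    [-1,0,0,0.26,0],
    [-1,0,0,0.3,0]
  ]
}}

```text
time_s: 15.9
position: [0.4408, 0.0866, 0.0977]
tcp_rot: [[0.685, 0.729, 0.002], [0.729, -0.685, -0.0], [0.001, 0.001, -1.0]]
force: [0.1, 0.1, -1.4]
opening: 0.459
grasp_force: 29.7
```

Emit:
{"name": "step_arm", "arguments": {
  "targets": [
    [-1,0.05,0.01,0,0.02],
    [-1,0.15,0.04,0,0.05],
    [-1,0.28,0.07,0,0.09],
    [-1,0.42,0.105,0,0.13],
    [-1,0.56,0.14,0,0.17],
    [-1,0.69,0.17,0,0.21],
    [-1,0.77,0.19,0,0.237],
    [-1,0.81,0.206,0,0.237],
    [-1,0.81,0.206,0,0.237],
    [-1,0.81,0.206,-0.08,0.237],
    [-1,0.81,0.206,-0.15,0.237],
    [-1,0.81,0.206,-0.2,0.237],
    [-1,0.81,0.206,-0.2,0.237],
    [-1,0.81,0.206,-0.2,0.237]
  ]
}}

```text
time_s: 17.3
position: [0.6423, 0.138, 0.0464]
tcp_rot: [[0.01, 1.0, -0.001], [1.0, -0.01, -0.0], [-0.0, -0.001, -1.0]]
force: [-0.2, -0.5, -1.2]
opening: 0.46
grasp_force: 29.7
```

```bash
python3 look.py 5 315 227 508 319
```

```text
(no output)
```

View pics/l5.png

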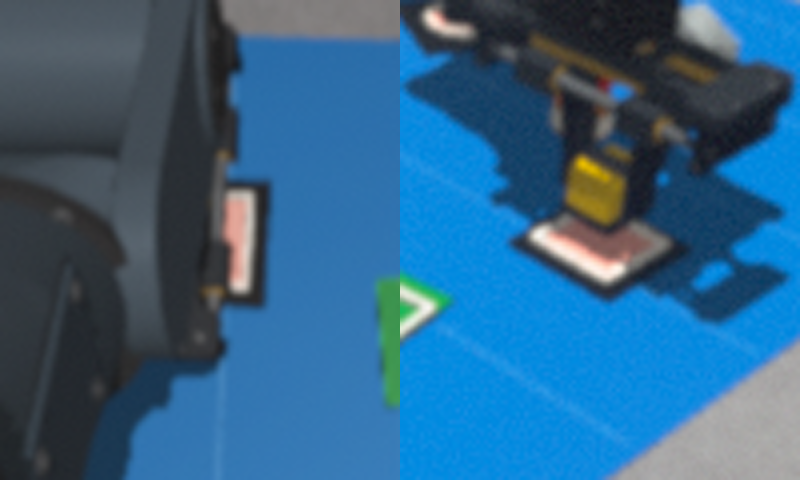

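The transformer is over the square pocket and aligned with it. Lowering it.

Emit:
{"name": "step_arm", "arguments": {
  "targets": [
    [-1,0,0,-0.04,0],
    [-1,0,0,-0.065,0],
    [-1,0,0,-0.078,0],
    [-1,0,0,-0.084,0],
    [-1,0,0,-0.084,0],
    [-1,0,0,-0.084,0]
  ]
}}

```text
time_s: 18.0
position: [0.6429, 0.1381, 0.0256]
tcp_rot: [[0.009, 1.0, -0.0], [1.0, -0.009, -0.0], [-0.0, -0.0, -1.0]]
force: [-1.2, 0.1, -0.4]
opening: 0.46
grasp_force: 29.7
```

Emit:
{"name": "step_arm", "arguments": {
  "targets": [
    [1,0,0,0,0],
    [1,0,0,0,0],
    [1,0,0,0,0],
    [1,0,0,0,0],
    [1,0,0,0,0],
    [1,0,0,0.1,0],
    [1,0,0,0.2,0],
    [1,0,0,0.3,0],
    [1,0,0,0.384,0],
    [1,0,0,0.384,0]
  ]
}}

```text
time_s: 19.0
position: [0.6455, 0.1383, 0.1251]
tcp_rot: [[0.009, 1.0, 0.007], [1.0, -0.009, 0.0], [0.0, 0.007, -1.0]]
force: [1.8, -1.1, -0.5]
opening: 0.998
grasp_force: 0.0
```

Emit:
{"name": "step_arm", "arguments": {
  "targets": [
    [1,-0.05,0.12,0,0.045],
    [1,-0.1,0.25,0,0.09],
    [1,-0.15,0.37,0,0.135],
    [1,-0.2,0.5,0,0.18],
    [1,-0.26,0.65,0,0.225],
    [1,-0.32,0.8,0,0.27],
    [1,-0.384,0.946,0,0.315],
    [1,-0.384,0.946,0,0.344],
    [1,-0.384,0.946,0,0.344],
    [1,-0.384,0.946,0,0.344],
    [1,-0.384,0.946,-0.1,0.344],
    [1,-0.384,0.946,-0.2,0.344],
    [1,-0.384,0.946,-0.24,0.344],
    [1,-0.384,0.946,-0.24,0.344]
  ]
}}

```text
time_s: 20.4
position: [0.5462, 0.373, 0.0595]
tcp_rot: [[-0.877, 0.481, -0.004], [0.481, 0.877, -0.002], [0.003, -0.004, -1.0]]
force: [-0.5, -1.0, 0.6]
opening: 1.0
grasp_force: 0.0
```

```bash
python3 look.py 6 161 279 545 250
```

```text
(no output)
```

View pics/l6.png

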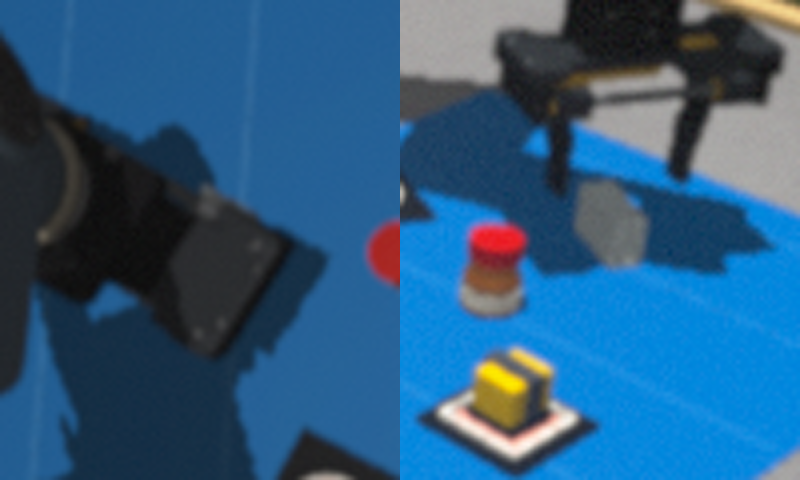

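The transformer sits square in its pocket, and the jaws are either side of the heat sink. Going down to grip it.

Emit:
{"name": "step_arm", "arguments": {
  "targets": [
    [1,0,0,-0.08,0],
    [1,0,0,-0.14,0],
    [1,0,0,-0.16,0],
    [1,0,0,-0.16,0],
    [-1,0,0,-0.16,0],
    [-1,0,0,-0.16,0],
    [-1,0,0,-0.16,0],
    [-1,0,0,-0.16,0],
    [-1,0,0,-0.16,0],
    [-1,0,0,-0.16,0],
    [-1,0,0,-0.16,0],
    [-1,0,0,-0.16,0],
    [-1,0,0,-0.16,0],
    [-1,0,0,-0.08,0],
    [-1,0,0,0.04,0],
    [-1,0,0,0.16,0],
    [-1,0,0,0.24,0],
    [-1,0,0,0.24,0]
  ]
}}

```text
time_s: 22.3
position: [0.5491, 0.3757, 0.1249]
tcp_rot: [[-0.878, 0.479, 0.006], [0.479, 0.878, 0.003], [-0.004, 0.006, -1.0]]
force: [0.8, -0.1, -0.3]
opening: 0.273
grasp_force: 30.0
```

Emit:
{"name": "step_arm", "arguments": {
  "targets": [
    [-1,-0.012,-0.06,0,0],
    [-1,-0.035,-0.18,0,0.02],
    [-1,-0.065,-0.33,0,0.035],
    [-1,-0.1,-0.48,0,0.05],
    [-1,-0.13,-0.63,0,0.065],
    [-1,-0.16,-0.78,0,0.08],
    [-1,-0.192,-0.921,0,0.09]
  ]
}}

```text
time_s: 23.0
position: [0.4976, 0.1428, 0.1203]
tcp_rot: [[-0.977, 0.214, -0.002], [0.214, 0.977, -0.0], [0.002, -0.001, -1.0]]
force: [0.4, -0.3, -1.9]
opening: 0.272
grasp_force: 30.0
```

Emit:
{"name": "step_arm", "arguments": {
  "targets": [
    [-1,-0.03,-0.14,0,0.02],
    [-1,-0.06,-0.29,0,0.035],
    [-1,-0.09,-0.44,0,0.05],
    [-1,-0.12,-0.59,0,0.065],
    [-1,-0.15,-0.73,0,0.08],
    [-1,-0.18,-0.85,0,0.09],
    [-1,-0.192,-0.921,0,0.09],
    [-1,-0.192,-0.921,0,0.09],
    [-1,-0.192,-0.921,-0.1,0.09],
    [-1,-0.192,-0.921,-0.2,0.09],
    [-1,-0.192,-0.921,-0.27,0.09],
    [-1,-0.192,-0.921,-0.3,0.09],
    [-1,-0.192,-0.921,-0.3,0.09],
    [-1,-0.192,-0.921,-0.3,0.09]
  ]
}}

```text
time_s: 24.4
position: [0.4511, -0.0855, 0.0466]
tcp_rot: [[-0.998, -0.066, -0.0], [-0.066, 0.998, 0.0], [0.0, 0.0, -1.0]]
force: [-0.2, -0.8, -1.0]
opening: 0.278
grasp_force: 30.0
```

```bash
python3 look.py 7 447 347 326 311
```

```text
(no output)
```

View pics/l7.png

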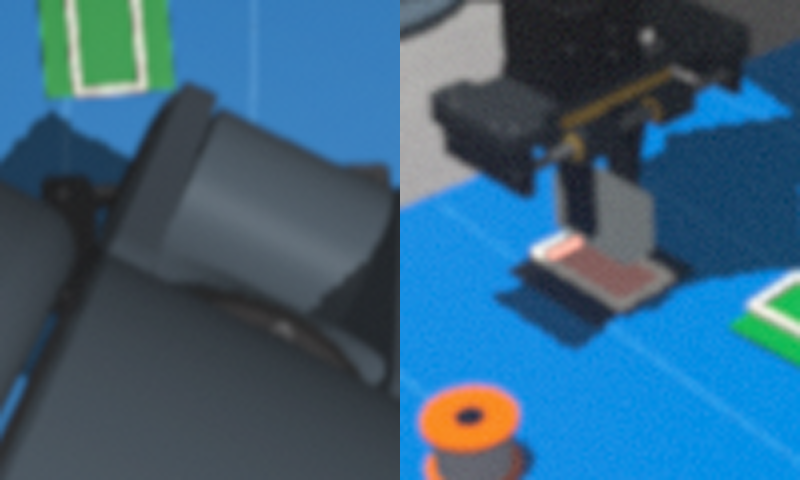

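The heat sink is over the long pocket and aligned with it. Lowering it, then releasing, rising and moving aside to the right.

Emit:
{"name": "step_arm", "arguments": {
  "targets": [
    [-1,0,0,-0.03,0],
    [-1,0,0,-0.05,0],
    [-1,0,0,-0.065,0],
    [-1,0,0,-0.077,0],
    [-1,0,0,-0.084,0],
    [-1,0,0,-0.084,0],
    [-1,0,0,-0.084,0]
  ]
}}

```text
time_s: 25.2
position: [0.451, -0.086, 0.0255]
tcp_rot: [[-0.998, -0.066, 0.0], [-0.066, 0.998, -0.0], [-0.0, -0.0, -1.0]]
force: [0.4, -0.3, -1.8]
opening: 0.271
grasp_force: 30.0
```

Emit:
{"name": "step_arm", "arguments": {
  "targets": [
    [1,0,0,0,0],
    [1,0,0,0,0],
    [1,0,0,0,0],
    [1,0,0,0,0],
    [1,0,0,0,0],
    [1,0,0,0.1,0],
    [1,0,0,0.2,0],
    [1,0,0,0.35,0],
    [1,0,0,0.55,0],
    [1,0,0,0.75,0],
    [1,0,0,0.75,0]
  ]
}}

```text
time_s: 26.3
position: [0.4549, -0.0875, 0.2191]
tcp_rot: [[-0.998, -0.066, 0.013], [-0.066, 0.998, -0.006], [-0.013, -0.007, -1.0]]
force: [0.0, -0.7, -0.1]
opening: 0.996
grasp_force: 0.0
```

Emit:
{"name": "step_arm", "arguments": {
  "targets": [
    [1,-0.1,-0.3,0,0],
    [1,-0.2,-0.6,0,0],
    [1,-0.3,-1,0,0],
    [1,-0.3,-1,0,0],
    [1,-0.3,-1,0,0],
    [1,-0.3,-1,0,0],
    [1,-0.3,-1,0,0],
    [1,-0.3,-1,0,0]
  ]
}}

```text
time_s: 27.1
position: [0.3754, -0.3342, 0.2122]
tcp_rot: [[-0.998, -0.066, -0.001], [-0.066, 0.998, 0.003], [0.001, 0.003, -1.0]]
force: [-0.1, 0.4, -0.5]
opening: 1.001
grasp_force: 0.0
```

Emit:
{"name": "step_arm", "arguments": {
  "targets": [
    [1,-0.2,-0.3,0,0],
    [1,-0.3,-0.6,0,0],
    [1,-0.4,-1,0,0],
    [1,-0.4,-1,0,0],
    [1,-0.4,-1,0,0],
    [1,-0.4,-1,0,0],
    [1,-0.4,-1,0,0],
    [1,-0.4,-1,0,0]
  ]
}}

```text
time_s: 27.9
position: [0.2941, -0.5773, 0.2114]
tcp_rot: [[-0.999, -0.035, -0.027], [-0.035, 0.999, -0.006], [0.027, -0.005, -1.0]]
force: [0.4, 1.3, -0.4]
opening: 1.002
grasp_force: 0.0
```

```bash
python3 look.py 8; cat > f.py <<'E'
from h import *
c=load("top8.npz");s=load("scene8.npz")
cv2.imwrite("pics/f.png",cv2.resize(c["color"][...,::-1],(800,600),interpolation=cv2.INTER_CUBIC))
cv2.imwrite("pics/fs.png",cv2.resize(s["color"][...,::-1],(800,600),interpolation=cv2.INTER_CUBIC))
hsv=cv2.cvtColor(c["color"],cv2.COLOR_RGB2HSV);im=c["color"].astype(int);R,G,B=im[...,0],im[...,1],im[...,2]
k=1/1.5625; nb=~(B>R+50); sil=(hsv[...,1]<60)&(hsv[...,2]>110)
P=c["pose"];Pi=np.linalg.inv(P)
for n,x,y,h,m in[("big",.5505,-.3966,.062,sil),("small",.378,.2935,.049,sil),("trafo",.6444,.1374,.044,(R>B+60)&(G>B+40)),("hs",.4518,-.0867,.044,(hsv[...,1]<45)&(hsv[...,2]>80))]:
    q=c["mtx"]@(Pi@np.array([x,y,h,1]))[:3];q=q[:2]/q[2]
    p=blob(c,m,q,14 if n!="hs" else 22); 
    if n=="trafo":
        u,v=q.astype(int);mm=np.zeros_like(m);mm[v-16:v+16,u-16:u+16]=m[v-16:v+16,u-16:u+16];p=np.argwhere(mm)[:,::-1]
    print(n,(x,y),len(p),*rect(c,p,h))
E
python3 f.py
```

```text
big (0.5505, -0.3966) 295 [ 0.5518 -0.392 ] (0.5543, -0.3916) 68.2 42.8 23.9
small (0.378, 0.2935) 202 [0.3794 0.2877] (0.3803, 0.2859) 52.5 45.2 3.4
trafo (0.6444, 0.1374) 168 [0.6405 0.1374] (0.64, 0.1379) 42.2 35.5 -88.3
hs (0.4518, -0.0867) 274 [ 0.4504 -0.0827] (0.4514, -0.0826) 60.8 26.9 1.5
```

View pics/f.png

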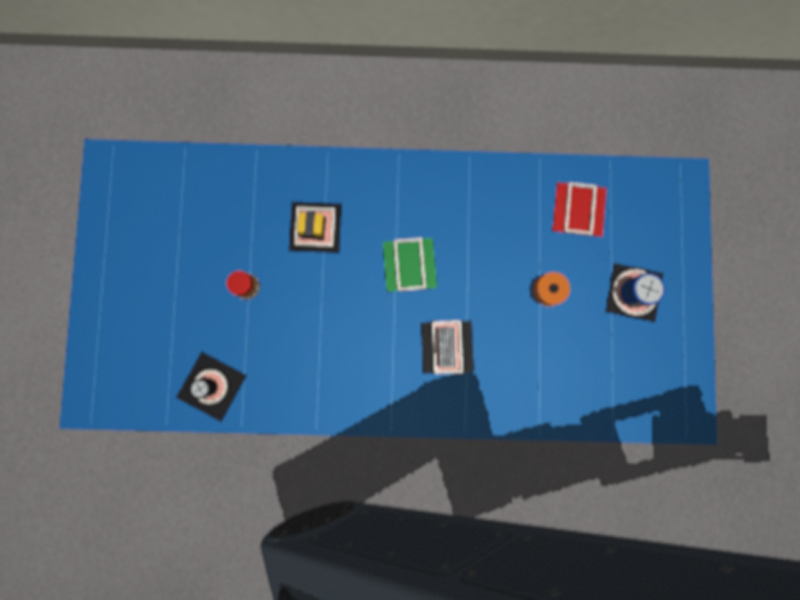

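View pics/fs.png

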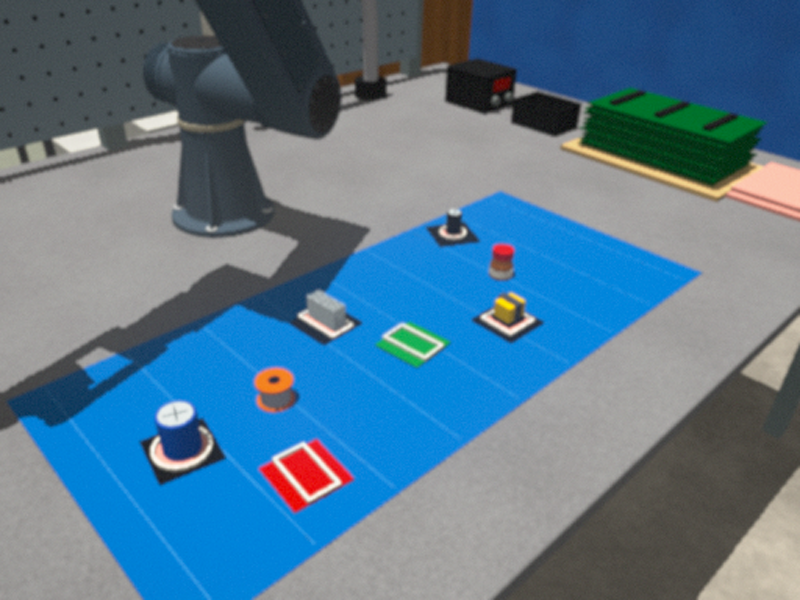

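All four parts stand upright in their nests, and the jar and reel have not moved. In the top view the big can's top is at (649,289) and the small can's at (201,388). Their masks merged with the white rims, so I'll check those two points by ray and then hand in.

```bash
python3 - <<'E'
from h import *
c=load("top8.npz")
d=[]
for uv,z,n in[((649,289),.062,(.5495,-.3963)),((201,388),.049,(.377,.294))]:
    p=ray(c,np.array(uv)/1.5625,z)[0];d.append(np.hypot(*(p-n)));print(p.round(4),n,d[-1].round(4))
if max(d)<.008:
    from rig import *
    print(hand_in())
E
```

```text
[ 0.5481 -0.3954] (0.5495, -0.3963) 0.0017
[0.3772 0.2925] (0.377, 0.294) 0.0015
the job is handed in; nothing more can be done
None
```

All four parts are upright in their matching nests, within about 4 mm of centre by the last camera check; the jar and reel were left alone and the job was handed in at about 28 s, though the hand-in call returned no verdict.

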